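# Unclamp the green-lidded jar and set it in the tray

## Robot

A 6-joint arm with a two-finger parallel gripper is mounted at the origin on a cart in front of the work surface, level with it; the furniture and walls round the work are solid. World frame = base frame: x ahead of the robot, y to its left, z up, the work surface at z = 0. Lengths are in m, angles in rad, forces in N, time in s.
With the tool pointing down it reaches from about 0.4 to 0.825 m from the base axis. Payload 7 kg.
Tool frame: the origin (TCP) lies between the finger pads; the fingertips stand 11 mm ahead of it and the grasp point (between the pads) lies 8 mm behind it (arm.tips_ahead is the distance from the TCP to the fingertips, in m); z points along the fingers, x is the direction in which the jaws open and shut, and the axes are right-handed (so a half turn about z gives the same grasp; the last joint's range is limited). The gripper opens to 88 mm and grips with 3 to 60 N. Pads are 19 mm wide; open, the fingers measure 130 mm over their backs; the gripper's body (78 mm by 193 mm) begins 47 mm behind the grasp point.
Start: joints at [1.446, 0.359, 0.012, 0, -1.224, -0.288], TCP at [0.271, 0.618, 0.238] pointing down, gripper open.
Joint ranges: [-3.07, 3.07], [-1.43, 2.12], [-1.02, 1.25], [-3.03, 1.67], [-3.05, -0], [-3.03, 3.03]. Speed limits (rad/s): [2.39, 2.39, 3.01, 3.14, 3.14, 3.14].

## Interface

Orientations are given as [roll, pitch, yaw] about the fixed x, y, z axes, in that order (R = Rz(yaw) Ry(pitch) Rx(roll)).
In Python, from station import arm, optics, finder gives the robot as it stands. The module is installed in compiled form; this text tells all that it offers.
- The arm moves only by the tool apply_moves, never from a script. Its argument "increments" is one flat list of numbers, 6 for each row, row after row: the shift along the world's x, y, z in m, then the turn, a rotation vector about the world's x, y, z in rad. In form: [tx, ty, tz, rx, ry, rz, tx, ty, tz, rx, ry, rz, ...]. A call has 1 to 20 rows; each row shifts and turns the pose as measured when the row begins; what a row does not reach is not made up. A row lasts 1/12 s, in which the tool goes at most 41.7 mm and 7.16 degrees, less where a joint would pass 70% of its speed; a pose out of reach is approached as far as the arm can. A call with a gripper value outside its range is refused whole. "hand" is the closure, from 0 (fully open) to 1 (shut), set as the call begins (left out, the last holds). The fingers move at their own pace and stop on an object; "force" is the grip in N (left out, the last holds). Time passes only in rows, so rows that do not move let the fingers close. It gives the time, the measured TCP pose, the force and the opening at its end, in the units of the state.
- arm.get_state(): the state, without advancing time (a new reading comes with each control period).
- optics.grab_frame(name): name is "side" or "top"; returns the picture (480x640x3 uint8, red, green, blue); there is no depth.
- optics.camera_model(name): a dict with "fx", "fy", "cx", "cy" (pixels), "world_to_cam" (4x4, takes a point from world to camera coordinates). Camera axes: x right, y up, looking along -z (the intrinsics and any distortion apply to the point x, -y, -z); pixel columns grow to the right and rows downward; lengths in m; the calibration is good to about 2 mm. A picture is of the moment at which its call begins. camera_model takes no time and is no camera call.
- arm.job_done(): hands the job in, once; it reports no verdict.
Trained networks look in the newest picture that a camera, given by its name, has taken for a name from the list of things; names that differ only in an ending like _2 or _b are one class to them, and where a whole thing is asked for, a point or a joint stands for the part that bears it (a point fixed in the world has none). Each returns a list of dicts, best first, with "conf" (0 to 1); they miss things now and then, are a little off and sometimes report something else, mostly with a low value. They report only what shows in the picture. A call takes as long as a camera call. They do not tell look-alikes from the thing itself.
- finder.find_in(camera, name): "box" ([left, top, right, bottom] in pixels, round what is visible of it).
- finder.landmark_of(camera, name): "point" ([column, row] in pixels: a listed point, or the origin of a listed thing).
The state is a dict: "t": time; "q": joint angles; "qd": joint speeds; "joint_efforts": joint torques, N m; "eef_pos": TCP position; "ee_rot": TCP orientation; "force": force on the tool from outside, world axes, zero at the start; "moment": the same for the moment, N m; "width": finger opening in m.
Only numpy, scipy, OpenCV 4.12 (cv2) and the standard library are available. Lean on these libraries where they do the work, as an engineer would, in place of code of your own. Each camera call takes 0.05 s, during which the arm holds its last target. There are 200 camera calls.

## Task

Two dye jars are held down on their lids in sprung bench clamps. Lift the arm of the clamp that holds the green-lidded jar past its tipping point so that it stays open by itself while the jar stays in place, then take out that jar and set it down gently, upright, in the shallow yellow tray, flat on its floor. Leave the pink-lidded jar clamped and the emptied clamp open.

Things in the scene. Friction and masses are not known exactly. Their poses are not given: they have to be found in the camera images.
- green_jar: White plastic jar with green screw lid, 57 mm in diameter (lid 58), 66 mm tall, 0.1 to 0.2 kg. Origin at the centre of its underside, z up. It stands on its clamp's 12 mm thick wooden base between four pins 9 mm high; grip it across its diameter. A pink-lidded jar stands in a second such clamp; other jars at the back are not part of the job.
- lever_a (a joint): Hinge angle of the clamp arm over the green jar, rad: 0 = down, rubber pad on the jar's lid; grows as the handle is lifted; stop at 1.8, leaning back behind the jar. A spring holds it down (about 6 N upward at the handle starts it, less as it rises); past its tipping point at about 0.75 it swings open by itself to 1.8 and stays there.
- handle_a (a point): Middle of the orange handle on the free end of the green jar's clamp arm: bar 64 mm long (along the arm), 17 wide, 20 high, 112 mm above the table when down. Frame turns with the arm: x points along it to the hinge, 183 mm away and 112 mm above the table; y is level, along the hinge axis; z up when down. Jar axis 98 mm along x when down. Pinched across y it can turn between fingers.
- tray_in (a point): Centre of the inner floor of the yellow open tray, 6 mm above the table. The tray is fixed, outside 190 x 170 x 32 mm (along its x, y, z), walls 6 mm thick, so inside 178 x 158 mm and 26 mm deep; x and y here lie along its sides, z up. Nothing else stands in it.
- lever_b (a joint): Hinge angle of the other clamp's arm, which holds the pink-lidded jar, rad: about 0 as long as it holds that jar; it is to stay so.
Things that resemble listed ones, but are neither listed nor needed, are in the scene too. What is shaped like the green_jar but blue or red is not meant.

How it is judged:
By the outcome, as a careful person would: the job done as asked, in the order asked, and still so for the second after the job is handed in, with the robot touching nothing.
It also fails if it takes over 58 s, if anything falls off the work surface, if the arm or the gripper's body presses on something with over 40 N, if the wrist force passes 120 N, or if a joint passes its speed limit or range.

## Working session

There is one attempt and no reset: what is moved stays moved. The work goes in short steps, Python scripts to look and compute and a tool call to move; the robot and the scene stay as the last step left them, time stands still between calls to the robot, and variables do not carry over. Pictures are saved under pics/ and viewed, about 8 in all and at most 12, crops included, and the job is handed in when it is done.

Besides the shell and the picture viewer there is one more tool, called as name(argument=value, ...) on one line, values as JSON. apply_moves: Moves the arm, as the interface text tells. Its arguments: {"type":"object","properties":{"increments":{"type":"array"},"hand":{"type":"number"},"force":{"type":"number"}},"required":["increments"]}

```bash
mkdir -p pics; cat > h.py <<'E'
import numpy as np, cv2
from station import arm, optics, finder
def grab(c,n):
    im=optics.grab_frame(c); cv2.imwrite(f'pics/{n}.png',im[:,:,::-1]); return im
def ray(c,p):
    m=optics.camera_model(c); T=np.array(m['world_to_cam']); 
    d=np.array([(p[0]-m['cx'])/m['fx'],-(p[1]-m['cy'])/m['fy'],-1.]); R=T[:3,:3]
    return -R.T@T[:3,3], R.T@d
def atz(c,p,z):
    o,d=ray(c,p); return o+d*(z-o[2])/d[2]
def proj(c,X):
    m=optics.camera_model(c); T=np.array(m['world_to_cam']); v=T[:3,:3]@np.array(X)+T[:3,3]
    return np.array([m['cx']+m['fx']*v[0]/-v[2], m['cy']+m['fy']*v[1]/v[2]])
E
python3 - <<'E'
from h import *
np.set_printoptions(precision=3,suppress=True)
print(arm.get_state()); 
for c in('top','side'):
    im=grab(c,c+'0'); m=optics.camera_model(c); print(c,{k:v for k,v in m.items() if k!='world_to_cam'},'cam',ray(c,(320,240)))
    for n in('green_jar','handle_a','tray_in'):
        for r in finder.landmark_of(c,n): print(n,np.round(r['point']),round(r['conf'],2), atz(c,r['point'],{'green_jar':.012,'handle_a':.112,'tray_in':.006}[n]))
E
cd pics; python3 -c "
import cv2,numpy as np
cv2.imwrite('both0.png',cv2.resize(np.vstack([cv2.imread('top0.png'),cv2.imread('side0.png')]),None,fx=.62,fy=.62))"
```

```text
{'t': 0.0, 'q': array([ 1.446,  0.359,  0.011, -0.   , -1.224, -0.288]), 'qd': array([-0.001, -0.   ,  0.001,  0.   ,  0.001, -0.   ]), 'joint_efforts': array([  0.   , -58.271,  29.307,   6.997,   0.007,  -0.   ]), 'eef_pos': array([0.271, 0.618, 0.237]), 'ee_rot': array([-3.141, -0.002, -1.984]), 'force': array([0.331, 0.386, 0.337]), 'moment': array([ 0.01 ,  0.006, -0.008]), 'width': 0.08721479425841822}
top {'fx': 516.7051530054952, 'fy': 516.7051530054952, 'cx': 323.9477025972318, 'cy': 239.74231712264256} cam (array([0.384, 0.021, 1.198]), array([ 0.149,  0.002, -0.989]))
green_jar [362. 227.] 0.97 [ 0.592 -0.075  0.012]
green_jar [350. 286.] 0.9 [ 0.457 -0.045  0.012]
green_jar [296. 305.] 0.88 [0.412 0.077 0.012]
green_jar [307. 220.] 0.83 [0.611 0.053 0.012]
green_jar [369. 185.] 0.59 [ 0.695 -0.093  0.012]
handle_a [300. 258.] 0.71 [0.51  0.066 0.112]
tray_in [456. 236.] 0.82 [ 0.573 -0.294  0.006]
side {'fx': 458.9805997961827, 'fy': 458.9805997961827, 'cx': 331.6656087509679, 'cy': 240.30167761993633} cam (array([ 0.082, -0.705,  0.636]), array([ 0.453,  0.735, -0.505]))
green_jar [408. 290.] 0.78 [ 0.698 -0.09   0.012]
green_jar [343. 271.] 0.69 [0.612 0.046 0.012]
green_jar [370. 308.] 0.66 [ 0.585 -0.1    0.012]
green_jar [308. 318.] 0.65 [ 0.452 -0.06   0.012]
green_jar [263. 294.] 0.63 [0.409 0.063 0.012]
handle_a [300. 241.] 0.61 [0.51  0.075 0.112]
tray_in [427. 369.] 0.74 [ 0.572 -0.293  0.006]
```

View pics/top0.png

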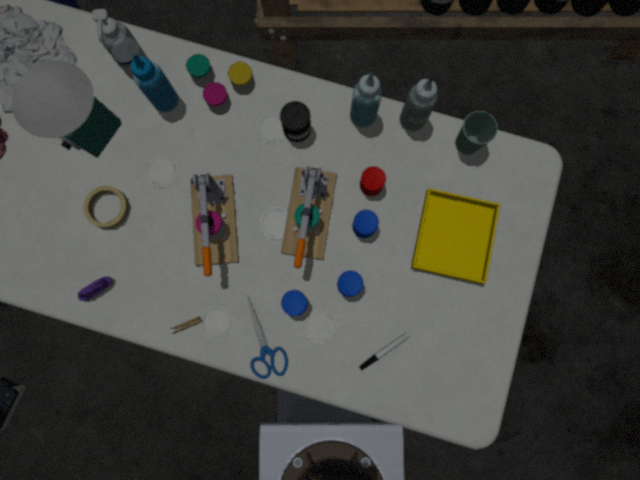

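View pics/side0.png

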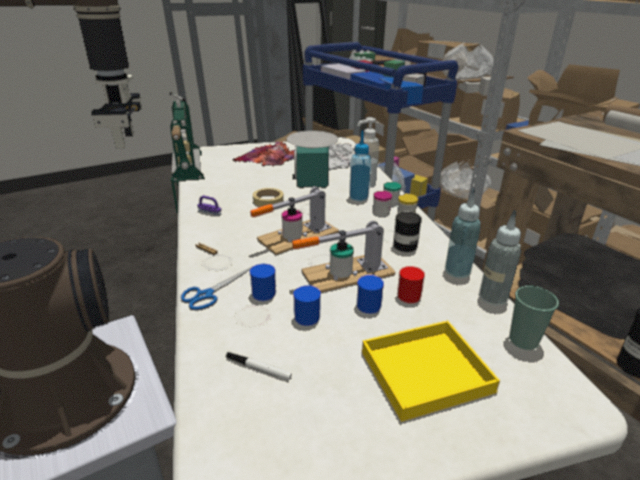

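The top view shows the clamp with the green-lidded jar at about (307,215), its orange handle at (300,250) and its hinge at (314,172). The pink-lidded jar's clamp is at (207,222). The tray is at (456,236). Other possible matches are the loose green-lidded jar at the back (198,66), blue jars at (365,223), (350,284) and (295,303), and a red jar at (373,180). The jar meant is the one with the green lid under a clamp pad, at (307,215). I'll confirm it in a crop and refine the positions.

```bash
python3 - <<'E'
from h import *
np.set_printoptions(precision=4,suppress=True)
t=cv2.imread('pics/top0.png'); s=cv2.imread('pics/side0.png')
a=cv2.resize(t[160:280,180:350],None,fx=3.4,fy=3.4,interpolation=3)
b=cv2.resize(s[180:300,240:410],None,fx=3.4,fy=3.4,interpolation=3)
v=np.hstack([a,b]); cv2.imwrite('pics/crop.png',cv2.resize(v,(800,int(v.shape[0]*800/v.shape[1]))))
def mask(im,lo,hi,box):
    h=cv2.cvtColor(im,cv2.COLOR_BGR2HSV); m=cv2.inRange(h,lo,hi); k=np.zeros_like(m); x0,y0,x1,y1=box; k[y0:y1,x0:x1]=m[y0:y1,x0:x1]
    return k
mo=mask(t,(5,170,100),(16,255,255),(288,235,312,275)); ys,xs=np.nonzero(mo)
r=cv2.minAreaRect(np.c_[xs,ys].astype(np.float32)); print('orange top',len(xs),xs.mean(),ys.mean(),r, atz('top',(xs.mean(),ys.mean()),.12))
P=np.array([atz('top',p,.12)[:2] for p in zip(xs,ys)]); w,V=np.linalg.eigh(np.cov(P.T)); print('dir',V[:,1],np.degrees(np.arctan(V[1,1]/V[0,1])), np.ptp(P@V[:,1]))
ms=mask(s,(5,170,100),(16,255,255),(285,225,325,260)); ys,xs=np.nonzero(ms); print('orange side',len(xs),xs.mean(),ys.mean(),atz('side',(xs.mean(),ys.mean()),.112))
mg=mask(t,(70,100,40),(92,255,255),(285,200,330,232)); ys,xs=np.nonzero(mg); 
c,rad=cv2.minEnclosingCircle(np.c_[xs,ys].astype(np.float32)); print('lid',c,rad,atz('top',c,.078), atz('top',(c[0]+rad,c[1]),.078)-atz('top',c,.078))
my=mask(t,(20,150,80),(35,255,255),(400,170,520,300)); ys,xs=np.nonzero(my); r=cv2.minAreaRect(np.c_[xs,ys].astype(np.float32)); print('tray',atz('top',r[0],.025),r)
for p in cv2.boxPoints(r): print(atz('top',p,.032))
E
```

```text
orange top 176 298.91477272727275 252.36363636363637 ((298.82427978515625, 252.55404663085938), (6.740358352661133, 27.783430099487305), 9.462321281433105) [0.5204 0.0674 0.12  ]
dir [-0.9911  0.1334] -7.66638569009891 0.0585789519412675
orange side 194 304.8917525773196 241.88659793814432 [0.5188 0.0672 0.112 ]
lid (306.8461608886719, 215.76922607421875) 12.785316467285156 [0.6071 0.0522 0.078 ] [-0.     -0.0282  0.    ]
tray [ 0.5703 -0.2899  0.025 ] ((456.0454406738281, 235.778564453125), (75.65547180175781, 82.08568572998047), 11.592175483703613)
[ 0.4946 -0.1822  0.032 ]
[ 0.6816 -0.2256  0.032 ]
[ 0.6454 -0.396   0.032 ]
[ 0.4599 -0.3488  0.032 ]
```

View pics/crop.png

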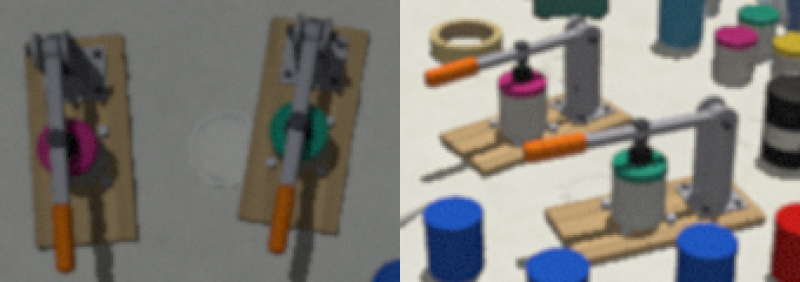

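The crop confirms it: the right-hand clamp holds the green-lidded jar, with the pad on its lid, and the left-hand clamp holds the pink-lidded one. I'll move above the green clamp's handle.

apply_moves(increments=[0.0134,-0.0306,0,0,0,0.064,0.0134,-0.0306,0,0,0,0.064,0.0134,-0.0306,0,0,0,0.064,0.0134,-0.0306,0,0,0,0.064,0.0134,-0.0306,0,0,0,0,0.0134,-0.0306,0,0,0,0,0.0134,-0.0306,0,0,0,0,0.0134,-0.0306,0,0,0,0,0.0134,-0.0306,0,0,0,0,0.0134,-0.0306,0,0,0,0,0.0134,-0.0306,0,0,0,0,0.0134,-0.0306,0,0,0,0,0.0134,-0.0306,0,0,0,0,0.0134,-0.0306,0,0,0,0,0.0134,-0.0306,0,0,0,0,0.0134,-0.0306,0,0,0,0,0.0134,-0.0306,0,0,0,0,0.0134,-0.0306,0,0,0,0,0,0,0,0,0,0,0,0,0,0,0,0], hand=0, force=30)

```text
t: 2.07
eef_pos: [0.5167, 0.0405, 0.239]
ee_rot: [-3.135, 0.005, -1.71]
force: [-0.5, -0.4, 0.2]
width: 0.0875
```

apply_moves(increments=[-0.002,0.014,0,-0.006,0,-0.018,-0.002,0.013,0,0,0,0,0,0,0,0,0,0,0,0,-0.015,0,0,0,0,0,-0.015,0,0,0,0,0,-0.015,0,0,0,0,0,-0.015,0,0,0,0,0,-0.015,0,0,0,0,0,-0.015,0,0,0,0,0,-0.015,0,0,0,0,0,-0.015,0,0,0,0,0,-0.015,0,0,0,0,0,0,0,0,0])

```text
t: 3.15
eef_pos: [0.5109, 0.0745, 0.1018]
ee_rot: [-3.128, 0.004, -1.717]
force: [-0.5, 0.6, -1.1]
width: 0.0876
```

```bash
python3 - <<'E'
from h import *
s=grab('side','s1')[:,:,::-1]; t=grab('top','t1')[:,:,::-1]
cv2.imwrite('pics/c1.png',np.hstack([cv2.resize(t[150:290,230:370],(400,400)),cv2.resize(s[130:330,220:420],(400,400))]))
print(arm.get_state()['eef_pos'])
E
```

```text
[0.51250284 0.07493559 0.10437267]
```

View pics/c1.png

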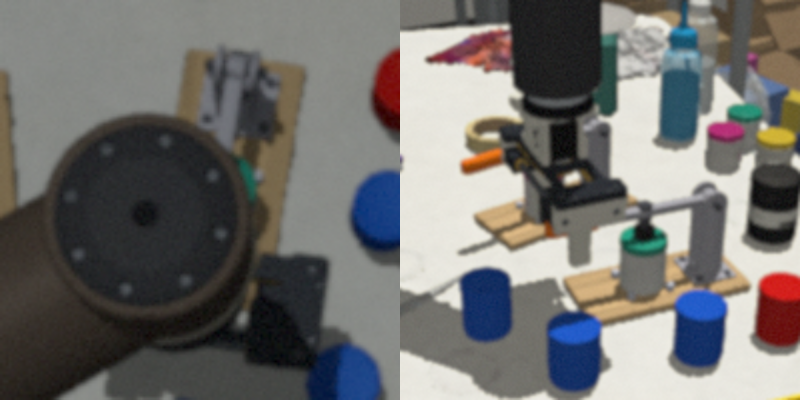

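The fingers straddle the orange handle, in the side crop around (560,230). I'll centre on it and close.

apply_moves(increments=[0.001,-0.007,0,-0.01,0,-0.01,0,0,0,0,0,0,0,0,0,0,0,0])

```text
t: 3.5
eef_pos: [0.5152, 0.0685, 0.1074]
ee_rot: [-3.119, -0.004, -1.726]
force: [-0.4, 0.4, 0.4]
width: 0.0879
```

apply_moves(increments=[0,0,0,0,0,0,0,0,0,0,0,0,0,0,0,0,0,0,0,0,0,0,0,0,0,0,0,0,0,0,0,0,0,0,0,0,0,0,0,0,0,0,0,0,0,0,0,0,0,0,0,0,0,0,0,0,0,0,0,0], hand=1, force=30)

```text
t: 4.33
eef_pos: [0.5163, 0.0687, 0.1097]
ee_rot: [-3.116, -0.001, -1.726]
force: [0.6, 1.5, -0.1]
width: 0.0267
```

apply_moves(increments=[0,0,-0.004,0,0,0,0,0,0,0,0,0,0,0,0,0,0,0,0,0,0,0,0,0])

```text
t: 4.67
eef_pos: [0.5164, 0.0681, 0.1053]
ee_rot: [-3.116, -0.002, -1.726]
force: [-1.8, 0.1, 6.0]
width: 0.0168
```

apply_moves(increments=[0.0006,-0.0001,0.0144,0,0,0,0.0017,-0.0003,0.0143,0,0,0,0.0028,-0.0004,0.0141,0,0,0,0.004,-0.0006,0.0138,0,0,0,0.005,-0.0008,0.0135,0,0,0,0,0,0,0,0,0])

```text
t: 5.17
eef_pos: [0.5274, 0.0664, 0.17]
ee_rot: [-3.126, -0.004, -1.729]
force: [1.6, -1.5, -4.5]
width: 0.0168
```

apply_moves(increments=[0.0064,-0.001,0.0148,0,0,0,0.0077,-0.0012,0.0142,0,0,0,0.009,-0.0014,0.0134,0,0,0,0.0101,-0.0016,0.0125,0,0,0,0.0112,-0.0018,0.0116,0,0,0,0.0121,-0.0019,0.0105,0,0,0,0.013,-0.0021,0.0094,0,0,0,0,0,0,0,0,0])

```text
t: 5.83
eef_pos: [0.5851, 0.0572, 0.2467]
ee_rot: [3.128, -0.006, -1.73]
force: [1.5, -2.5, 1.6]
width: 0.0171
```

apply_moves(increments=[0.0131,-0.0021,0.0092,0,0,0,0.0139,-0.0022,0.008,0,0,0,0.0145,-0.0023,0.0067,0,0,0,0.0151,-0.0024,0.0053,0,0,0,0.0155,-0.0024,0.0039,0,0,0,0.0158,-0.0025,0.0025,0,0,0,0.016,-0.0025,0.0011,0,0,0,0,0,0,0,0,0])

```text
t: 6.5
eef_pos: [0.6912, 0.0401, 0.2838]
ee_rot: [3.128, -0.005, -1.729]
force: [2.7, -2.4, 3.2]
width: 0.0171
```

Nearly upright (θ≈1.55). I'll carry it a little further, release, and look.

apply_moves(increments=[0.016,-0.0025,-0.001,0,0,0,0.008,-0.001,-0.001,0,0,0,0,0,0,0,0,0])

```text
t: 6.75
eef_pos: [0.7191, 0.0356, 0.2821]
ee_rot: [3.135, -0.004, -1.73]
force: [4.1, -1.4, 3.8]
width: 0.0169
```

apply_moves(increments=[0,0,0,0,0,0,0,0,0,0,0,0,0,0,0,0,0,0,0,0,0,0,0,0,0,0,0,0,0,0,0,0,0,0,0,0,0,0,0,0,0,0,0,0,0,0,0,0,0,0,0,0,0,0], hand=0)

```text
t: 7.5
eef_pos: [0.7169, 0.0369, 0.2782]
ee_rot: [3.13, -0.005, -1.73]
force: [0.5, 0.1, 0.4]
width: 0.0714
```

```bash
python3 - <<'E'
from h import *
s=grab('side','s2')[:,:,::-1]
cv2.imwrite('pics/c2.png',cv2.resize(s[80:330,220:470],(600,600)))
print(arm.get_state())
E
```

```text
{'t': 7.55, 'q': array([ 3.21365598e-01,  4.18500232e-01,  1.94399372e-01, -9.59798818e-04,
       -1.35925010e+00,  1.09058227e+00]), 'qd': array([-1.72350566e-03,  5.10318318e-04,  9.63680997e-04,  1.35457125e-03,
       -6.63606991e-04,  8.61062530e-06]), 'joint_efforts': array([-1.54693120e-03, -6.37426114e+01,  3.03945065e+01,  7.17155144e+00,
        5.00414567e-02, -2.10520898e-04]), 'eef_pos': array([0.7168978 , 0.03687342, 0.27826446]), 'ee_rot': array([ 3.13002549, -0.00496981, -1.72982346]), 'force': array([-0.44436108, -0.35236004, -0.13887384]), 'moment': array([-0.05618457, -0.04370903, -0.00488649]), 'width': 0.07518309650885238}
```

View pics/c2.png

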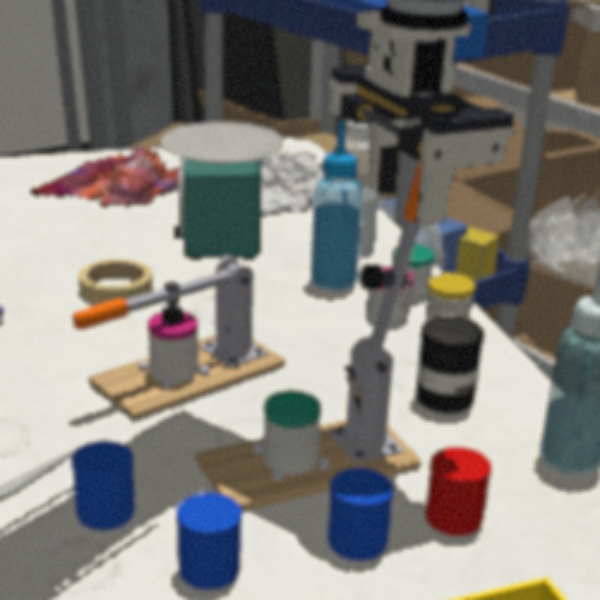

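The clamp arm leans back open, with the handle free between the fingers. The green jar is still in place at (292,430) and the pink one is still clamped. I'll re-measure the jar while its lid is in view.

```bash
python3 - <<'E'
from h import *
np.set_printoptions(precision=4,suppress=True)
for c,box in(('top',(270,190,340,245)),('side',(315,225,370,275))):
    im=grab(c,c+'3'); h=cv2.cvtColor(im,cv2.COLOR_RGB2HSV); m=cv2.inRange(h,(65,90,30),(95,255,255)); k=np.zeros_like(m); x0,y0,x1,y1=box; k[y0:y1,x0:x1]=m[y0:y1,x0:x1]
    ys,xs=np.nonzero(k); q,rad=cv2.minEnclosingCircle(np.c_[xs,ys].astype(np.float32)); print(c,len(xs),q,rad,xs.min(),xs.max(),ys.min(),ys.max(),atz(c,q,.076),atz(c,(xs.mean(),ys.mean()),.076))
    for r in finder.landmark_of(c,'green_jar')[:6]: print(np.round(r['point']),round(r['conf'],2),atz(c,r['point'],.012))
E
```

```text
top 484 (306.24627685546875, 215.4104461669922) 12.61219596862793 295 318 203 228 [0.6083 0.0536 0.076 ] [0.6083 0.0528 0.076 ]
[371. 185.] 0.96 [ 0.695  -0.0962  0.012 ]
[349. 285.] 0.91 [ 0.4587 -0.044   0.012 ]
[364. 225.] 0.86 [ 0.5991 -0.0789  0.012 ]
[305. 217.] 0.8 [0.618  0.0586 0.012 ]
[296. 305.] 0.68 [0.4139 0.0777 0.012 ]
side 253 (341.5, 250.0) 10.688879013061523 331 352 244 257 [0.604  0.0448 0.076 ] [0.6026 0.0434 0.076 ]
[407. 292.] 0.85 [ 0.6916 -0.0976  0.012 ]
[264. 292.] 0.67 [0.413  0.0668 0.012 ]
[306. 319.] 0.66 [ 0.4494 -0.06    0.012 ]
[344. 271.] 0.65 [0.6143 0.0461 0.012 ]
[368. 309.] 0.63 [ 0.5789 -0.0997  0.012 ]
```

apply_moves(increments=[-0.0165,0.0025,0.003,0.005,0,0,-0.0165,0.0025,0.003,0.005,0,0,-0.0165,0.0025,0.003,0,0,0,-0.0165,0.0025,0.003,0,0,0,-0.0165,0.0025,0,0,0,0,-0.0165,0.0025,0,0,0,0,0,0,0,0,0,0,0,0,0,0,0,0])

```text
t: 8.42
eef_pos: [0.614, 0.0515, 0.2892]
ee_rot: [3.127, 0.005, -1.731]
force: [0.2, 0.0, 0.6]
width: 0.0876
```

apply_moves(increments=[-0.006,0,-0.015,-0.007,-0.0135,0,0,0,-0.0175,0,0,0,0,0,-0.0175,0,0,0,0,0,-0.0175,0,0,0,0,0,-0.0175,0,0,0,0,0,-0.0175,0,0,0,0,0,-0.0175,0,0,0,0,0,-0.0175,0,0,0,0,0,-0.0175,0,0,0,0,0,0,0,0,0])

```text
t: 9.25
eef_pos: [0.614, 0.0509, 0.1298]
ee_rot: [-3.133, 0.002, -1.732]
force: [-0.6, -0.5, -0.9]
width: 0.0877
```

```bash
python3 - <<'E'
from h import *
s=grab('side','s4')[:,:,::-1]
cv2.imwrite('pics/c4.png',cv2.resize(s[130:310,250:430],(600,600)))
print(arm.get_state()['eef_pos'],arm.get_state()['ee_rot'])
E
```

```text
[0.61488079 0.05103224 0.13156297] [-3.13171347e+00  2.50362204e-03 -1.73157546e+00]
```

View pics/c4.png

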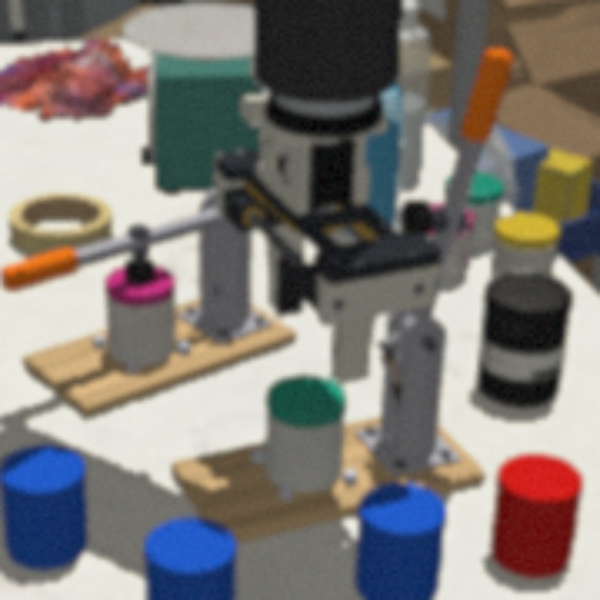

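The gripper is above the jar, and the open arm and post are clear of it behind. I'll shift 6 mm back, descend and grip.

apply_moves(increments=[-0.006,0,0,0.0,-0.008,0,0,0,0,0,0,0,0,0,-0.013,0,0,0,0,0,-0.013,0,0,0,0,0,-0.013,0,0,0,0,0,-0.013,0,0,0,0,0,-0.013,0,0,0,0,0,-0.013,0,0,0,0,0,-0.008,0,0,0,0,0,0,0,0,0])

```text
t: 10.13
eef_pos: [0.6172, 0.0536, 0.0575]
ee_rot: [-3.101, 0.014, -1.729]
force: [0.2, -0.2, -0.4]
width: 0.0876
```

apply_moves(increments=[-0.0045,-0.001,0,-0.004,0.021,0,-0.0045,-0.001,0,-0.004,0.021,0,0,0,0,0,0,0,0,0,0,0,0,0])

```text
t: 10.47
eef_pos: [0.6102, 0.0523, 0.0619]
ee_rot: [-3.137, 0.001, -1.728]
force: [-0.1, -0.2, -0.1]
width: 0.0877
```

apply_moves(increments=[-0.001,-0.0005,-0.008,0,0.004,0,-0.001,0,-0.009,0,0,0,0,0,0,0,0,0,0,0,0,0,0,0])

```text
t: 10.8
eef_pos: [0.6094, 0.0522, 0.0452]
ee_rot: [-3.137, 0.003, -1.728]
force: [0.1, -0.2, -0.8]
width: 0.0877
```

apply_moves(increments=[0,0,0,0,0,0,0,0,0,0,0,0,0,0,0,0,0,0,0,0,0,0,0,0,0,0,0,0,0,0,0,0,0,0,0,0], hand=1, force=20)

```text
t: 11.3
eef_pos: [0.6093, 0.0522, 0.0449]
ee_rot: [-3.137, 0.002, -1.727]
force: [1.0, 0.4, -1.7]
width: 0.0567
```

apply_moves(increments=[0,0,0.006,0,0,0,0,0,0.01,0,0,0,0,0,0.014,0,0,0,0,0,0.014,0,0,0,0,0,0.014,0,0,0,0,0,0.014,0,0,0,0,0,0.014,0,0,0,0,0,0,0,0,0])

```text
t: 11.97
eef_pos: [0.6074, 0.0513, 0.1384]
ee_rot: [-3.139, 0.001, -1.728]
force: [0.4, 0.5, -1.1]
width: 0.0571
```

apply_moves(increments=[-0.002,-0.019,0,0,0,0,-0.002,-0.019,0,0,0,0,-0.002,-0.019,0,0,0,0,-0.002,-0.019,0,0,0,0,-0.002,-0.019,0,0,0,0,-0.002,-0.019,0,0,0,0,-0.002,-0.019,0,0,0,0,-0.002,-0.019,0,0,0,0,-0.002,-0.019,0,0,0,0,-0.002,-0.019,0,0,0,0,-0.002,-0.019,0,0,0,0,-0.002,-0.019,0,0,0,0,-0.002,-0.019,0,0,0,0,-0.002,-0.019,0,0,0,0,-0.002,-0.019,0,0,0,0,-0.002,-0.019,0,0,0,0,-0.002,-0.019,0,0,0,0,0,0,0,0,0,0,0,0,0,0,0,0])

```text
t: 13.55
eef_pos: [0.5651, -0.2851, 0.1384]
ee_rot: [3.141, 0.005, -1.728]
force: [-0.6, 0.9, -1.9]
width: 0.0571
```

```bash
python3 - <<'E'
from h import *
s=grab('side','s5')[:,:,::-1]
cv2.imwrite('pics/c5.png',s)
print(arm.get_state())
E
```

```text
{'t': 13.6, 'q': array([-0.16218038,  0.36844831, -0.21060458, -0.00603426, -0.99281117,
        1.57983882]), 'qd': array([ 0.02026581, -0.00557572, -0.00631458, -0.002591  ,  0.00084384,
       -0.00449527]), 'joint_efforts': array([-3.20556974e-01, -5.70843387e+01,  2.69356138e+01,  6.33111611e+00,
        9.69269313e-02,  2.32795923e-02]), 'eef_pos': array([ 0.56508795, -0.28492533,  0.13832371]), 'ee_rot': array([ 3.14056229,  0.00506008, -1.72723627]), 'force': array([-0.50112618,  0.20552456, -1.2588186 ]), 'moment': array([-0.10162539, -0.01348211,  0.00993457]), 'width': 0.05689128888232641}
```

View pics/c5.png

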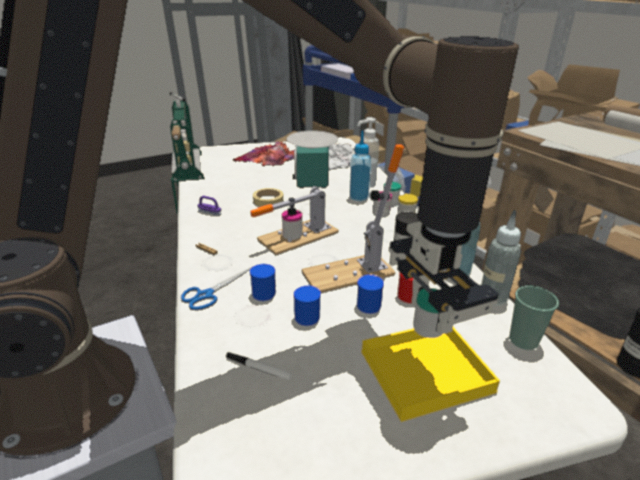

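The jar is held upright over the tray at (430,310), the first clamp stays open and the pink one is clamped. I'll lower it.

apply_moves(increments=[0.003,-0.002,-0.01,0,0,0,0.002,-0.001,-0.011,0,0,0,0,0,-0.011,0,0,0,0,0,-0.011,0,0,0,0,0,-0.011,0,0,0,0,0,-0.011,0,0,0,0,0,-0.011,0,0,0,0,0,-0.008,0,0,0,0,0,0,0,0,0,0,0,0,0,0,0])

```text
t: 14.43
eef_pos: [0.5692, -0.2841, 0.0422]
ee_rot: [3.136, 0.006, -1.724]
force: [0.5, -0.3, -1.0]
width: 0.0571
```

apply_moves(increments=[0,0,0,-0.006,-0.004,0,0,0,-0.001,0,0,0,0,0,-0.001,0,0,0])

```text
t: 14.68
eef_pos: [0.57, -0.2844, 0.041]
ee_rot: [-3.141, -0.0, -1.723]
force: [0.5, 0.4, -1.6]
width: 0.0572
```

apply_moves(increments=[0,0,-0.001,0,0,0,0,0,-0.001,0,0,0,0,0,0,0,0,0])

```text
t: 14.93
eef_pos: [0.5708, -0.2846, 0.0403]
ee_rot: [-3.138, -0.001, -1.723]
force: [0.4, -1.5, -1.7]
width: 0.0572
```

apply_moves(increments=[0,0,-0.0015,0,0,0,0,0,-0.001,0,0,0])

```text
t: 15.1
eef_pos: [0.5714, -0.2848, 0.0387]
ee_rot: [-3.136, -0.001, -1.723]
force: [-1.9, 2.8, 6.1]
width: 0.0568
```

apply_moves(increments=[0,0,-0.0015,0,0,0,0,0,-0.001,0,0,0])

```text
t: 15.27
eef_pos: [0.5721, -0.2849, 0.0389]
ee_rot: [-3.134, -0.001, -1.722]
force: [-3.6, 1.4, 5.9]
width: 0.0569
```

Contact with the floor at 6 N. I'll release.

apply_moves(increments=[0,0,0,0,0,0,0,0,0,0,0,0,0,0,0,0,0,0,0,0,0,0,0,0,0,0,0,0,0,0], hand=0)

```text
t: 15.68
eef_pos: [0.573, -0.2851, 0.0399]
ee_rot: [-3.132, -0.002, -1.722]
force: [-1.1, -0.2, 0.2]
width: 0.0841
```

apply_moves(increments=[0,0,0.008,0,0,0,0,0,0.015,0,0,0,0,0,0.02,0,0,0,0,0,0.02,0,0,0,0,0,0.02,0,0,0,0,0,0.02,0,0,0,0,0,0.02,0,0,0,0,0,0.02,0,0,0,-0.02,0,0,0,0,0,-0.03,0,0,0,0,0,-0.03,0,0,0,0,0,-0.03,0,0,0,0,0,-0.02,0,0,0,0,0,0,0,0,0,0,0,0,0,0,0,0,0])

```text
t: 16.93
eef_pos: [0.4366, -0.2853, 0.1962]
ee_rot: [-3.129, -0.004, -1.721]
force: [1.1, -0.7, 0.6]
width: 0.0875
```

```bash
python3 - <<'E'
from h import *
s=grab('side','s6')[:,:,::-1]; t=grab('top','t6')[:,:,::-1]
cv2.imwrite('pics/c6.png',np.vstack([cv2.resize(s[130:430,220:520],(300,300)),cv2.resize(t[140:320,340:520],(300,300))]).repeat(1,0) if 0 else np.hstack([cv2.resize(s[130:430,220:520],(400,400)),cv2.resize(t[140:320,340:520],(400,400))]))
print(arm.get_state()['eef_pos'],arm.get_state()['t'])
for c in('top','side'):
    grab(c,c+'7')
    for r in finder.landmark_of(c,'green_jar'): print(c,np.round(r['point']),round(r['conf'],2),atz(c,r['point'],.006))
E
```

```text
[ 0.43747282 -0.28527417  0.19598427] 17.0333
top [370. 184.] 0.74 [ 0.69924565 -0.09640065  0.006     ]
top [294. 306.] 0.7 [0.41199891 0.08207388 0.006     ]
top [361. 228.] 0.6 [ 0.592312   -0.07342152  0.006     ]
top [350. 284.] 0.6 [ 0.46045653 -0.04545456  0.006     ]
side [366. 308.] 0.81 [ 0.5823468  -0.08832873  0.006     ]
side [265. 294.] 0.71 [0.41504628 0.06711176 0.006     ]
side [424. 364.] 0.61 [ 0.57482877 -0.28013751  0.006     ]
side [304. 318.] 0.57 [ 0.44997614 -0.04788359  0.006     ]
```

View pics/c6.png

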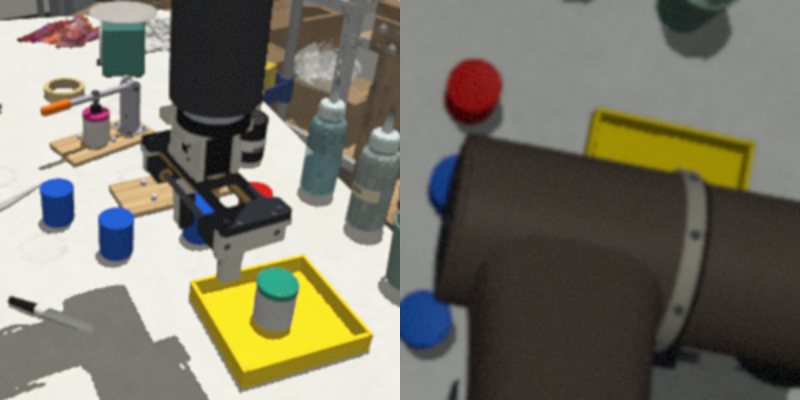

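The jar stands upright near the middle of the tray at (275,300). The pink one is still clamped. The emptied clamp is hidden, so I'll back off and check it.

apply_moves(increments=[0,-0.015,0.03,0,0,0,0,-0.015,0.03,0,0,0,0,-0.015,0.03,0,0,0,0,-0.015,0.03,0,0,0,0,0,0.03,0,0,0,0,0,0,0,0,0,0,0,0,0,0,0])

```text
t: 17.82
eef_pos: [0.4386, -0.3469, 0.3471]
ee_rot: [3.141, -0.003, -1.718]
force: [0.4, 0.7, -1.9]
width: 0.0873
```

```bash
python3 - <<'E'
from h import *
grab('side','s8'); s=arm.get_state(); print(s['t'],s['eef_pos'],s['force'])
E
```

```text
17.8667 [ 0.43878832 -0.34710246  0.34763142] [ 0.64058189 -1.06595133  2.06504037]
```

View pics/s8.png

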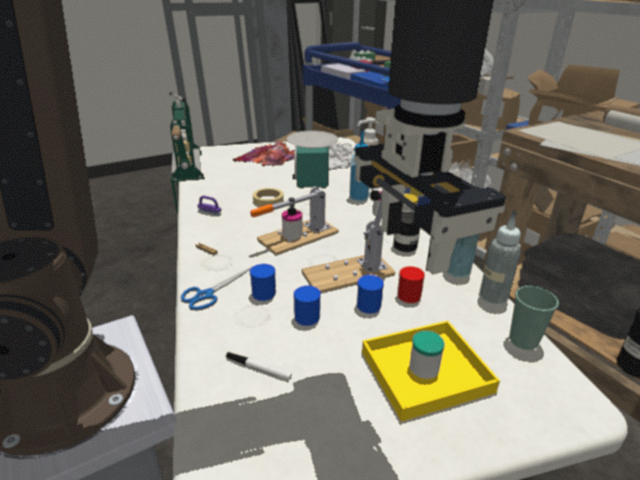

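The emptied clamp stands open at (375,220), the jar is upright in the tray at (427,355), and the pink jar is clamped at (291,222). Handing in.

```bash
python3 -c "
from station import arm; print(arm.job_done())"
```

```text
the job is handed in; nothing more can be done
None
```

The green-lidded jar is out of its clamp and standing upright near the middle of the yellow tray. I handed the job in at about 17.9 s of the 58 s allowed.

- **Clamp:** I pinched the handle and carried the arm up to about 1.7 rad, well past the tipping point. Once released it stayed leaning back, and the jar had not moved.
- **Jar:** I gripped it across its diameter (57 mm measured), lifted it over and lowered it to the tray floor. Contact was about 6 N before I let go.
- **Last checks:** The final side picture shows the jar upright in the tray at about (0.575, -0.28), the emptied clamp open, and the pink-lidded jar still clamped. The gripper is clear of everything.
- **Not confirmed:** In the last top view the robot's arm hid the jar, so its place in the tray rests on the side view and the contact height. The upper part of the open clamp arm was partly hidden behind the gripper in the final picture.

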